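# Release the spindle brake and press the lathe's start button

## Task

Start the lathe: first push the black-balled brake lever all the way over, away from the robot, to release the spindle, then gently press the green start button on the grey control desk until it is well in, let it spring back and withdraw. Do not press the other buttons, leave the lever released, and do not move the wooden cup, finial or chuck key.

Things in the scene. Friction and masses are not known exactly. Their poses are not given: they have to be found in the camera images.
- panel: grey control desk fixed on the bench, 110 (x) by 270 (y) by 45 mm high; origin under its centre on the bench, y along the row of four buttons. The buttons stand in one row, 62 mm apart, in an order that changes
- brake_base: red block of the spindle brake, 70 (x) by 50 (y) by 25 mm high, fixed on the bench; origin under its centre. The brake lever turns about a pivot 22 mm above this origin, swinging in the block's xz plane: x is the direction in which the lever is pushed to release the brake
- brake_tip (a point): centre of the black ball (26 mm diameter) at the end of the brake lever, 80 mm from the pivot (lever rod 10 mm thick). The ball is about 92 mm above the bench at both ends of the swing, 102 mm midway
- brake (a joint): brake lever angle in rad: 0 leaning fully towards the block's -x (brake on; ball 38 mm behind the pivot), 1.0 leaning fully towards +x against its stop (brake released; ball 38 mm ahead). It moves with under 1 N at the ball and stays where it is left
- start_top (a point): GREEN push button (start) of 30 mm diameter in a silver ring of 46 mm diameter on the grey control desk: centre of its top, 69 mm above the bench when out; z up, x and y as the desk's.
- start (a joint): how far the green push button is pressed, m: 0 out, 0.008 fully in; spring return, 1.5 N to start moving, 5 N fully in
- stop_top (a point): red push button (stop) of 30 mm diameter in a yellow ring of 46 mm diameter on the grey control desk: centre of its top, 69 mm above the bench when out; z up, x and y as the desk's.
- stop (a joint): how far the red push button is pressed, m: 0 out, 0.008 fully in; spring return, 1.5 N to start moving, 5 N fully in
- jog_top (a point): blue push button (jog) of 30 mm diameter in a silver ring of 46 mm diameter on the grey control desk: centre of its top, 69 mm above the bench when out; z up, x and y as the desk's.
- jog (a joint): how far the blue push button is pressed, m: 0 out, 0.008 fully in; spring return, 1.5 N to start moving, 5 N fully in
- lamp_top (a point): white push button (lamp) of 30 mm diameter in a silver ring of 46 mm diameter on the grey control desk: centre of its top, 69 mm above the bench when out; z up, x and y as the desk's.
- lamp (a joint): how far the white push button is pressed, m: 0 out, 0.008 fully in; spring return, 1.5 N to start moving, 5 N fully in
- cup: turned dark wooden cup standing open end up, 68 mm diameter, 65 mm high, beyond the brake lever; origin under its centre
- finial: small turned pale wooden finial standing on its foot, 34 mm diameter, 50 mm high, beyond the control desk; origin under its centre
- key: steel T-shaped chuck key lying on the bench, 81 mm long, crossbar 92 mm, 16 mm high, on the robot's side of the control desk; origin under the middle of its crossbar, stem along +x

How it is judged:
By the outcome, as a careful person would: the job done as asked, in the order asked, and still so for the second after the job is handed in, with the robot touching nothing.
It also fails if it takes over 38 s, if anything falls off the work surface, if the arm or the gripper's body presses on something with over 40 N, if the wrist force passes 120 N, or if a joint passes its speed limit or range.

## Robot

A 7-joint arm with a two-finger parallel gripper is mounted at the origin on the work surface. World frame = base frame: x ahead of the robot, y to its left, z up, the work surface at z = 0. Lengths are in m, angles in degrees, forces in N, time in s.
With the tool pointing down it reaches from about 0.35 to 0.775 m from the base axis. Payload 3.1 kg.
Tool frame: the origin (TCP) lies on the centre line of the jaws, within the pads' length; the fingertips stand 17 mm ahead of it and the grasp point (between the pads) lies 2 mm behind it (robot.tip_reach is the distance from the TCP to the fingertips, in m); z points along the fingers, y is the direction in which the jaws open and shut (so a half turn about z gives the same grasp; the last joint's range is limited). The gripper opens to 85 mm and grips with 20 to 120 N. Pads are 22 mm wide; open, the fingers measure 114 mm over their backs; the gripper's body (76 mm by 85 mm) begins 54 mm behind the grasp point. The pads swing forward as they close: fully open they stand 13 mm farther back than shut.
Start: joints at [-69.826, 17.813, 0.802, 86.603, -0.252, 75.585, -1.558], TCP at [0.211, 0.508, 0.248] pointing down, gripper open.
Joint ranges: [-154.91, 154.91], [-16.99, 109.72], [-72.82, 74.43], [7.12, 147.25], [-82.49, 262.49], [11.32, 116.49], [-174.64, 174.64]. Speed limits (degrees/s): [159.86, 159.86, 180, 180, 180, 180, 180].

## Interface

Orientations are given as [roll, pitch, yaw] about the fixed x, y, z axes, in that order (R = Rz(yaw) Ry(pitch) Rx(roll)).
In Python, from station import robot, fingers, vision, workorder, recognise gives the robot as it stands. Calls block until the motion is done:
- robot.move_to(position, orientation): joint-space move of the TCP to a pose.
- robot.line_to(position, orientation=None, velocity=0.15, f_stop=None): straight line of the TCP; orientation=None keeps the orientation; velocity is the mean speed in m/s. With f_stop (N) it stops when the force on the tool has changed by that much, and returns True; else False.
- robot.move_j(angles): joint-space move.
- fingers.gripper_to(opening, force=None): opening from 0.0 (shut) to 1.0 (fully open); force is the grip in N (None keeps the last); returns when the fingers have stopped.
- robot.pause(seconds).
- robot.inverse_kinematics(position, orientation): joint angles nearest the present ones, or None.
- vision.grab_frame(name): name is "scene" or "top" or "wrist"; returns the picture (420x560x3 uint8, red, green, blue); there is no depth.
- vision.calibration(name): a dict with "mtx" (3x3 intrinsics, pixels), "k1" (the pictures are not rectified: a ray, as slopes to the right and down, at radius r is drawn at 1 + k1 r^2 times it, then the intrinsics apply), "extrinsics" (4x4, takes a point from world to camera coordinates); the wrist camera has in their place "T_tool_cam" (4x4, takes a point from camera to tool coordinates, whose origin is the TCP and whose axes are the flange's). Camera axes: x right, y up, looking along -z (the intrinsics and any distortion apply to the point x, -y, -z); pixel columns grow to the right and rows downward; lengths in m; the calibration is good to about 2 mm. A picture is of the moment at which its call begins: read the wrist's pose just before it. calibration takes no time and is no camera call.
A pose or a line that the arm cannot do raises robot.PlanningError and nothing moves.
- workorder.close_job(): hands the job in, once; it reports no verdict.
Trained networks look in the newest picture that a camera, given by its name, has taken for a name from the list of things; names that differ only in an ending like _2 or _b are one class to them, and where a whole thing is asked for, a point or a joint stands for the part that bears it (a point fixed in the world has none). Each returns a list of dicts, best first, with "p" (0 to 1); they miss things now and then, are a little off and sometimes report something else, mostly with a low value. They report only what shows in the picture. A call takes as long as a camera call.
- recognise(label, camera): "rect" ([centre column, centre row, width, height] in pixels, round what is visible of it).
Readings, each from a call of its own:
- robot.current_time_s(): time.
- robot.current_joint_positions(): joint angles.
- robot.current_dq(): joint speeds.
- robot.current_joint_torque(): joint torques, N m.
- robot.current_tool_pos(): TCP position.
- robot.current_eef_rot(): TCP orientation.
- robot.current_contact_force(): force on the tool from outside, world axes, zero at the start.
- robot.current_torque(): the same for the moment, N m.
- robot.current_finger_gap(): opening from 0.0 (shut) to 1.0 (fully open).
Only numpy, scipy, OpenCV 4.12 (cv2) and the standard library are available. Lean on these libraries where they do the work, as an engineer would, in place of code of your own. Each camera call takes 0.05 s, during which the arm holds its last target.

## Working session

There is one attempt and no reset: what is moved stays moved. The work goes in short steps, each a Python script; the robot and the scene stay as the last script left them, time stands still between calls to the robot, and variables do not carry over. Pictures are saved under pics/ and viewed, and the job is handed in when it is done.

```bash
mkdir -p pics; ls; python3 - <<'E'
from station import robot, fingers, vision, workorder, recognise
import cv2
for c in ("scene","top"):
    im=vision.grab_frame(c); cv2.imwrite(f"pics/{c}0.png",im[:,:,::-1])
    for l in ["panel","brake_base","brake_tip","start_top","stop_top","jog_top","lamp_top","cup","finial","key"]:
        r=recognise(l,c); print(c,l,[(round(d["p"],2),[round(v,1) for v in d["rect"]]) for d in r[:2]])
print(robot.current_time_s(),robot.current_eef_rot(),vision.calibration("top"))
E
```

```text
pics
scene panel [(0.88, [226.4, 303.2, 172.0, 113.1])]
scene brake_base [(0.59, [366.7, 209.8, 41.2, 67.3])]
scene brake_tip [(0.62, [359.8, 198.3, 15.3, 37.6]), (0.22, [193.2, 258.5, 40.4, 36.4])]
scene start_top [(0.71, [277.9, 262.9, 20.2, 15.1])]
scene stop_top [(0.67, [242.3, 277.9, 15.5, 16.3])]
scene jog_top [(0.3, [277.3, 264.8, 18.6, 22.7])]
scene lamp_top [(0.65, [205.5, 287.9, 17.6, 16.1])]
scene cup [(0.74, [434.8, 251.7, 39.0, 48.7])]
scene finial [(0.96, [258.5, 342.9, 21.0, 35.9])]
scene key [(0.85, [191.8, 257.6, 44.5, 40.1]), (0.44, [276.6, 264.6, 16.5, 20.6])]
top panel [(0.89, [347.6, 198.1, 152.3, 79.9])]
top brake_base [(0.93, [176.2, 200.6, 35.3, 49.9])]
top brake_tip [(0.78, [170.2, 208.2, 16.6, 18.0])]
top start_top [(0.64, [299.8, 182.5, 18.8, 18.4]), (0.48, [346.1, 147.7, 16.7, 20.8])]
top stop_top [(0.81, [334.5, 190.0, 17.2, 13.8])]
top jog_top [(0.55, [405.5, 200.1, 16.2, 19.7])]
top lamp_top [(0.67, [369.2, 197.7, 13.0, 16.2])]
top cup [(0.57, [170.2, 208.4, 17.3, 14.5]), (0.56, [158.2, 125.9, 38.3, 41.3])]
top finial []
top key [(0.71, [343.6, 265.1, 44.2, 48.8])]
1.1 [1.79997483e+02 2.26024211e-04 1.57440795e+02] {'mtx': array([[478.71557091,   0.        , 273.12154511],
       [  0.        , 478.71557091, 206.49650754],
       [  0.        ,   0.        ,   1.        ]]), 'k1': -0.06595675184085754, 'extrinsics': array([[-0.00466639, -0.99998322,  0.00343273, -0.03234363],
       [ 0.9846141 , -0.00399497,  0.17469719, -0.5371398 ],
       [-0.17468054,  0.00419512,  0.98461622, -0.80440859],
       [ 0.        ,  0.        ,  0.        ,  1.        ]])}
```

View pics/top0.png

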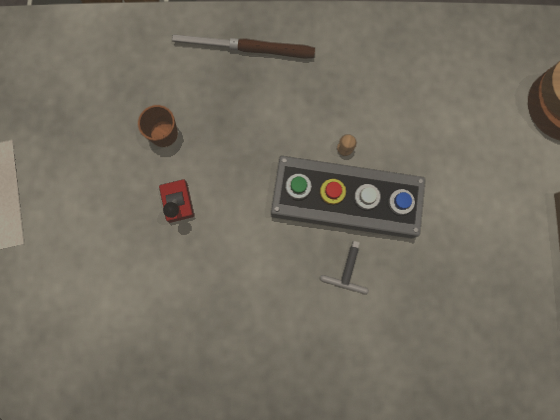

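View pics/scene0.png

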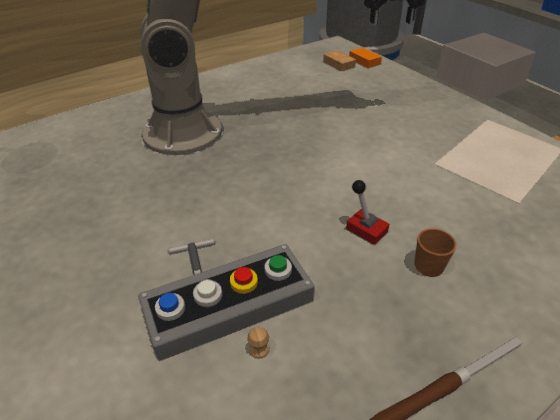

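The top view shows green (299,185), red (334,190), white (368,196), blue (402,201), the ball at about (171,209) on the block (176,201), and the cup at (158,126). The lever leans toward the robot. Next I'll turn these into positions.

```bash
cat > h.py <<'E'
import numpy as np, cv2
from station import robot, fingers, vision, workorder, recognise
def ray(c,uv):
    k=vision.calibration(c); K=k["mtx"]; E=k["extrinsics"]
    d=np.array([(uv[0]-K[0,2])/K[0,0],(uv[1]-K[1,2])/K[1,1]]); s=d.copy()
    for _ in range(20): s=d/(1+k["k1"]*(s@s))
    R=E[:3,:3]; return -R.T@E[:3,3], R.T@np.array([s[0],-s[1],-1])
def at(c,uv,z):
    o,v=ray(c,uv); return o+v*(z-o[2])/v[2]
def tri(a,b):
    A=np.zeros((3,3));B=np.zeros(3)
    for c,uv in (a,b):
        o,v=ray(c,uv); v=v/np.linalg.norm(v); P=np.eye(3)-np.outer(v,v); A+=P;B+=P@o
    return np.linalg.solve(A,B)
def blob(im,kind,roi):
    x0,y0,x1,y1=roi; hsv=cv2.cvtColor(im[y0:y1,x0:x1],cv2.COLOR_RGB2HSV).astype(int); H,S,V=hsv[...,0],hsv[...,1],hsv[...,2]
    m={"g":(H>40)&(H<90)&(S>90),"r":((H<8)|(H>172))&(S>150)&(V>60),"b":(H>100)&(H<130)&(S>120),"k":(V<45),"w":(S<40)&(V>150)}[kind]
    n,l,st,ce=cv2.connectedComponentsWithStats(m.astype(np.uint8)); i=1+np.argmax(st[1:,4])
    pts=np.argwhere(l==i)[:,::-1]+[x0,y0]
    return ce[i]+[x0,y0], st[i][2:5], pts
E
python3 - <<'E'
from h import *
np.set_printoptions(precision=4,suppress=True)
t=cv2.imread("pics/top0.png")[:,:,::-1].copy(); s=cv2.imread("pics/scene0.png")[:,:,::-1].copy()
R={"g":((280,168,320,205),(262,250,295,278)),"r":((318,172,350,206),(228,262,258,290)),"b":((385,185,420,218),(150,290,190,315)),"w":((352,180,384,210),(190,280,222,300)),"k":((158,198,184,220),(348,176,372,198))}
for k,(a,b) in R.items():
    ca,sa,_=blob(t,k,a); cb,sb,_=blob(s,k,b)
    print(k,ca,sa,cb,sb,"tri",tri(("top",ca),("scene",cb)),"z",at("top",ca,.092 if k=="k" else .069),at("scene",cb,.092 if k=="k" else .069))
_,_,p=blob(t,"r",(150,170,200,230))
# base top face hull corners
r=cv2.minAreaRect(p.astype(np.float32)); bx=cv2.boxPoints(r); print("base",r,[at("top",q,.025)[:2] for q in bx])
print("cup",at("top",(158,126),.04))
for nm,c in (("top",t),("scene",s)):
  x,y,w,h=(130,90,80,150) if nm=="top" else (330,170,70,80)
  cv2.imwrite(f"pics/crop_{nm}.png",cv2.resize(c[y:y+h,x:x+w,::-1],None,fx=4,fy=4))
E
cd pics; python3 -c "
import cv2,numpy as np
a=cv2.imread('crop_top.png');b=cv2.imread('crop_scene.png')
o=np.zeros((600,600,3),np.uint8);o[:a.shape[0],:a.shape[1]]=a;o[:b.shape[0],320:600]=b;cv2.imwrite('crops.png',o)"
```

```text
g [298.385  184.0374] [ 16  15 187] [277.4468 262.8596] [ 17  17 235] tri [ 0.5739 -0.0803  0.0618] z [ 0.5729 -0.079   0.069 ] [ 0.5789 -0.0848  0.069 ]
r [333.2563 189.4774] [ 16  16 199] [242.8434 275.1807] [ 18  18 249] tri [ 0.5641 -0.1415  0.0616] z [ 0.5629 -0.1398  0.069 ] [ 0.5694 -0.1451  0.069 ]
b [403.1947 199.9789] [ 15  15 190] [167.9352 301.7782] [ 19  20 293] tri [ 0.545  -0.2648  0.0614] z [ 0.5438 -0.262   0.069 ] [ 0.5507 -0.2666  0.069 ]
w [367.9049 195.1223] [ 24  24 368] [206.8592 289.3226] [ 27  20 341] tri [ 0.5546 -0.2028  0.0585] z [ 0.5527 -0.2002  0.069 ] [ 0.5626 -0.2061  0.069 ]
k [172. 215.] [1 1 1] [358.48  186.664] [ 13  14 125] tri [0.5178 0.1393 0.0868] z [0.5152 0.1358 0.092 ] [0.5234 0.1375 0.092 ]
base ((175.10244750976562, 199.47802734375), (35.61994934082031, 26.26097869873047), 77.90524291992188) [array([0.5825, 0.1767]), array([0.5927, 0.1293]), array([0.5274, 0.1138]), array([0.5174, 0.1606])]
cup [0.6912 0.1786 0.04  ]
```

View pics/crops.png

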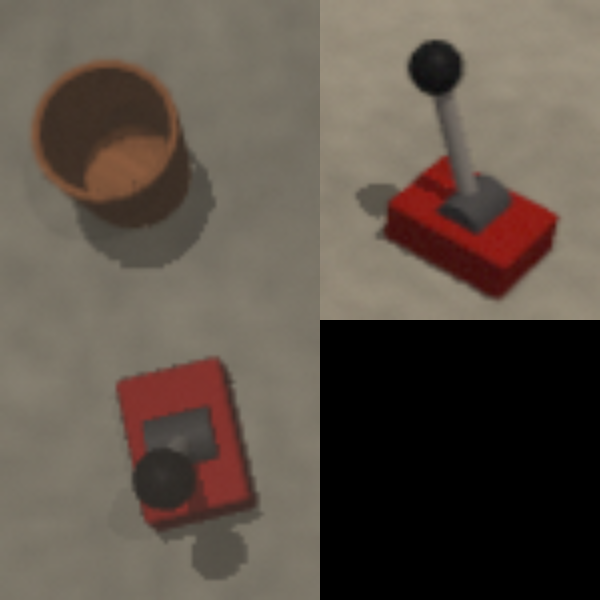

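```bash
python3 - <<'E'
from h import *
np.set_printoptions(precision=4,suppress=True)
print("ball",at("top",(171,209.5),.092),tri(("top",(171,209.5)),("scene",(359,187))))
# base top-face corners from crop
for q in [(118,383),(217,358),(247,502),(152,522)]:
    print("corner",at("top",(130+q[0]/4,90+q[1]/4),.025))
fingers.gripper_to(0.0)
print(robot.current_finger_gap())
robot.move_to([0.45,0.12,0.25],[180,0,14])
p=robot.current_tool_pos();o=robot.current_eef_rot()
im=vision.grab_frame("wrist"); cv2.imwrite("pics/wrist1.png",im[:,:,::-1])
print(p,o,robot.current_joint_positions(),robot.current_time_s()); print(vision.calibration("wrist"))
for l in ("brake_tip","brake_base"): print(l,recognise(l,"wrist"))
E
```

```text
ball [0.5246 0.1377 0.092 ] [0.5246 0.1378 0.0919]
corner [0.5807 0.1748 0.025 ]
corner [0.5923 0.1293 0.025 ]
corner [0.5249 0.1136 0.025 ]
corner [0.5158 0.1568 0.025 ]
-0.001662091244242552
[0.4498 0.1214 0.25  ] [-179.9661    0.0021   14.1599] [-47.8028   8.4152  34.8181  99.8452  -5.03    73.2939 -87.6494] 3.5833
{'mtx': array([[323.5683,   0.    , 279.1619],
       [  0.    , 323.5683, 215.7078],
       [  0.    ,   0.    ,   1.    ]]), 'k1': -0.06958958549367479, 'T_tool_cam': array([[-0.0001,  0.9477,  0.319 ,  0.0833],
       [ 1.    ,  0.0001, -0.0001,  0.    ],
       [-0.0002,  0.319 , -0.9477, -0.1257],
       [ 0.    ,  0.    ,  0.    ,  1.    ]])}
brake_tip [{'rect': [284.6, 106.2, 33.9, 49.9], 'p': 0.79}]
brake_base [{'rect': [283.3, 87.4, 52.8, 84.3], 'p': 0.78}, {'rect': [513.1, 122.8, 34.5, 32.7], 'p': 0.47}]
```

View pics/wrist1.png

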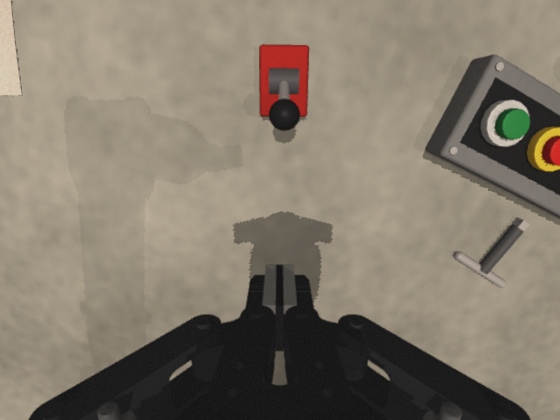

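```bash
python3 - <<'E'
from h import *
np.set_printoptions(precision=4,suppress=True)
b=np.array([.5246,.1377]); d=np.array([np.cos(np.radians(14)),np.sin(np.radians(14))]); pv=b+.038*d
P=lambda q,z:[*q,z]
o=[180,0,14]
robot.line_to(P(b-.06*d,.14),o,velocity=.25)
robot.line_to(P(b-.06*d,.092),o,velocity=.15)
print("f0",robot.current_contact_force())
h=robot.line_to(P(pv+.026*d,.092),o,velocity=.06,f_stop=5)
p=robot.current_tool_pos(); print("stop",h,p,"along pivot",(p[:2]-pv)@d,robot.current_contact_force(),robot.current_time_s())
robot.pause(.2)
cv2.imwrite("pics/w2.png",vision.grab_frame("wrist")[:,:,::-1]); cv2.imwrite("pics/s2.png",vision.grab_frame("scene")[:,:,::-1])
print(recognise("brake_tip","scene"))
E
cd pics; python3 -c "
import cv2,numpy as np
a=cv2.imread('w2.png');b=cv2.imread('s2.png')
a=cv2.resize(a,(400,300));b=cv2.resize(b[130:280,300:500],(400,300));cv2.imwrite('c2.png',np.hstack([a,b]))"
```

```text
f0 [0.6538 0.1026 0.4008]
stop True [0.5691 0.1487 0.0908] along pivot 0.007861916823326801 [-1.7418 -0.2486  1.9146] 6.3333
[{'rect': [242.6, 274.9, 21.9, 16.8], 'p': 0.66}, {'rect': [383.9, 209.1, 24.8, 21.9], 'p': 0.6}, {'rect': [278.0, 266.7, 23.0, 16.4], 'p': 0.26}]
```

View pics/c2.png

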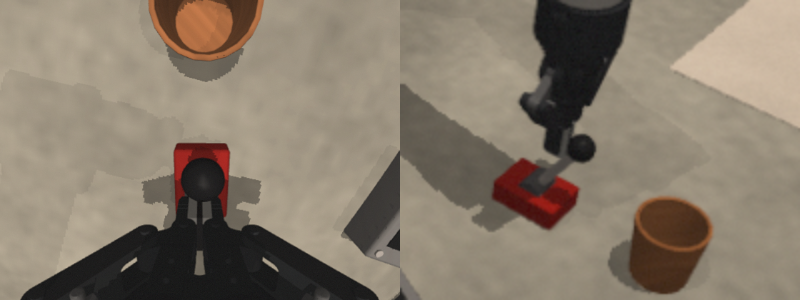

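```bash
python3 - <<'E'
from h import *
np.set_printoptions(precision=4,suppress=True)
b=np.array([.5246,.1377]); d=np.array([np.cos(np.radians(14)),np.sin(np.radians(14))]); pv=b+.038*d
s=cv2.imread("pics/s2.png")[:,:,::-1].copy()
print(blob(s,"k",(383,194,402,216))[:2], at("scene",(390,204),.092),pv+.038*d, (at("scene",(390,204),.092)[:2]-pv)@d)
p=np.array(robot.current_tool_pos())
h=robot.line_to([*(pv+.028*d),.092],[180,0,14],velocity=.02,f_stop=8)
p=robot.current_tool_pos(); print(h,(p[:2]-pv)@d,robot.current_contact_force())
robot.line_to([*(pv-.05*d),.092],[180,0,14],velocity=.15)
robot.line_to([*(pv-.05*d),.20],[180,0,14],velocity=.25)
# towards desk, hover behind
robot.move_to([.50,-.06,.20],[180,0,-10])
p=robot.current_tool_pos();o=robot.current_eef_rot()
w=vision.grab_frame("wrist");t=vision.grab_frame("top");s=vision.grab_frame("scene")
for n,i in zip("wts",(w,t,s)): cv2.imwrite(f"pics/{n}3.png",i[:,:,::-1])
np.savez("w3.npz",p=p,o=o); print(p,o,robot.current_time_s(),robot.current_contact_force())
a=cv2.resize(s[130:280,300:500],(400,300)); bb=cv2.resize(t[100:250,100:300],(400,300))
cv2.imwrite("pics/c3.png",np.vstack([np.hstack([a,bb]),np.hstack([cv2.resize(w,(400,300)),a])])[:,:,::-1])
E
```

```text
(array([389.9155, 203.8521]), array([ 13,  13, 142], dtype=int32)) [0.5939 0.1508 0.092 ] [0.5983 0.1561] 0.03240078081764018
True 0.00711932873464616 [-1.2947 -0.9992  2.042 ]
[ 0.5002 -0.0574  0.1993] [-179.901     0.0798   -9.8002] 9.1833 [0.0869 0.5208 0.0898]
```

View pics/c3.png

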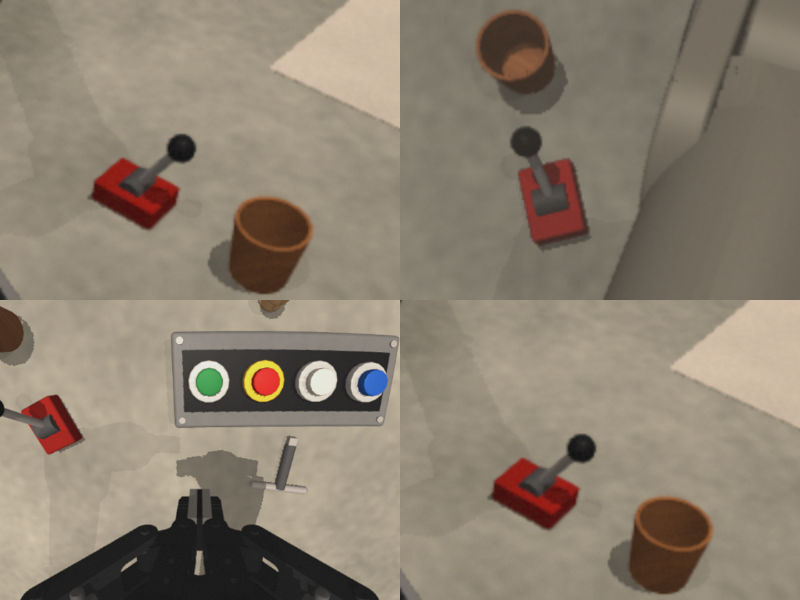

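The second, harder push (8 N) stopped at the same place, so the lever seems to be against its stop. Next I'll triangulate the ball, and locate the green button in the wrist view at about (293,113).

```bash
python3 - <<'E'
from h import *
from scipy.spatial.transform import Rotation as Ro
np.set_printoptions(precision=4,suppress=True)
t=cv2.imread("pics/t3.png")[:,:,::-1].copy();s=cv2.imread("pics/s3.png")[:,:,::-1].copy();w=cv2.imread("pics/w3.png")[:,:,::-1].copy()
def circ(im,roi,th):
    x0,y0,x1,y1=roi; m=(im[y0:y1,x0:x1].max(2)<th).astype(np.uint8)
    c=max(cv2.findContours(m,0,1)[0],key=cv2.contourArea); (x,y),r=cv2.minEnclosingCircle(c); return (x+x0,y+y0),r
ct=(163,170.5);cs=blob(s,"k",(380,192,404,216))[0]
B=tri(("top",ct),("scene",cs)); b=np.array([.5246,.1377]); d=np.array([np.cos(np.radians(14)),np.sin(np.radians(14))])
v=B[:2]-b; print("ball",B,"travel",np.linalg.norm(v),np.degrees(np.arctan2(v[1],v[0])))
def wat(uv,z):
    k=vision.calibration("wrist");K=k["mtx"];f=np.load("w3.npz")
    e=np.array([(uv[0]-K[0,2])/K[0,0],(uv[1]-K[1,2])/K[1,1]]);q=e.copy()
    for _ in range(20): q=e/(1+k["k1"]*(q@q))
    R=Ro.from_euler("xyz",f["o"],degrees=True).as_matrix();T=k["T_tool_cam"]
    o=R@T[:3,3]+f["p"]; r=R@T[:3,:3]@np.array([q[0],-q[1],-1]); return o+r*(z-o[2])/r[2]
for k,roi in (("g",(265,90,320,140)),("r",(340,90,400,140))):
    c,st,_=blob(w,k,roi); print(k,c,st,wat(c,.069))
E
```

```text
ball [0.5926 0.1537 0.0899] travel 0.06982891177760607 13.276181442310302
g [292.469  114.4791] [  36   38 1098] [ 0.5755 -0.08    0.069 ]
r [371.6641 113.7665] [  38   38 1152] [ 0.5662 -0.1398  0.069 ]
```

The ball's travel measures 70 mm and should be about 77 mm, so the lever may be slightly short of its stop. I'll push again in small steps and check whether it yields.

```bash
python3 - <<'E'
from h import *
np.set_printoptions(precision=4,suppress=True)
b=np.array([.5246,.1377]); d=np.array([np.cos(np.radians(14)),np.sin(np.radians(14))]); pv=b+.038*d
O=[180,0,14]
robot.move_to([*(pv-.04*d),.19],O)
robot.line_to([*(pv-.04*d),.098],O,velocity=.2)
robot.line_to([*(pv-.005*d),.098],O,velocity=.1)
f0=np.array(robot.current_contact_force()); print("f0",f0)
for k in np.arange(.004,.030,.003):
    h=robot.line_to([*(pv+k*d),.098],O,velocity=.05,f_stop=12)
    p=np.array(robot.current_tool_pos()); f=np.array(robot.current_contact_force())-f0
    print(round(k,3),h,round((p[:2]-pv)@d,4),p[2],f)
    if h or f[:2]@d<-6: break
robot.pause(.1)
s=vision.grab_frame("scene"); print(blob(s,"k",(380,192,408,220))[:2])
cv2.imwrite("pics/s4.png",cv2.resize(s[130:280,300:500],(800,600))[:,:,::-1]); print(robot.current_time_s())
E
```

```text
f0 [-1.2881  0.6015  0.4945]
0.004 False 0.0041 0.09804658846622283 [ 1.5939 -0.9308 -0.3141]
0.007 False 0.007 0.09794886665113041 [ 1.2392  0.526  -1.119 ]
0.01 False 0.0087 0.09761939593640223 [-2.7456 -1.2385  1.6181]
0.013 False 0.009 0.09728413217239787 [-8.4072 -2.3584  5.5727]
(array([389.9716, 203.9362]), array([ 13,  13, 141], dtype=int32))
12.3417
```

View pics/s4.png

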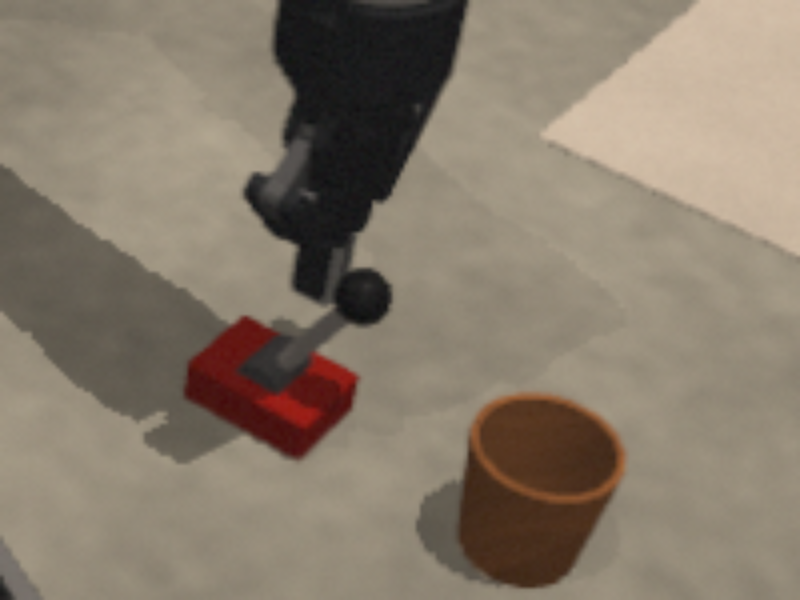

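The ball stays at (390,203.9) under an 8 N static push and in the earlier free view, so the lever is hard against its stop. Next I'll withdraw and press green.

```bash
python3 - <<'E'
from h import *
np.set_printoptions(precision=4,suppress=True)
b=np.array([.5246,.1377]); d=np.array([np.cos(np.radians(14)),np.sin(np.radians(14))]); pv=b+.038*d
robot.line_to([*(pv-.04*d),.098],velocity=.12)
robot.line_to([*(pv-.04*d),.18],velocity=.25)
print(blob(vision.grab_frame("scene"),"k",(380,192,408,220))[0])
O=[180,0,-9]; g=[.5745,-.0800]
robot.move_to([*g,.16],O)
robot.line_to([*g,.098],velocity=.12); robot.pause(.2)
f0=np.array(robot.current_contact_force()); print("f0",f0,robot.current_tool_pos(),robot.current_time_s())
s=vision.grab_frame("scene"); w=vision.grab_frame("wrist")
cv2.imwrite("pics/c5.png",np.hstack([cv2.resize(w,(400,300)),cv2.resize(s[200:350,150:350],(400,300))])[:,:,::-1])
E
```

```text
[390.1029 203.9853]
f0 [-0.3429 -0.4121  0.3895] [ 0.5753 -0.0801  0.0991] 15.225
```

View pics/c5.png

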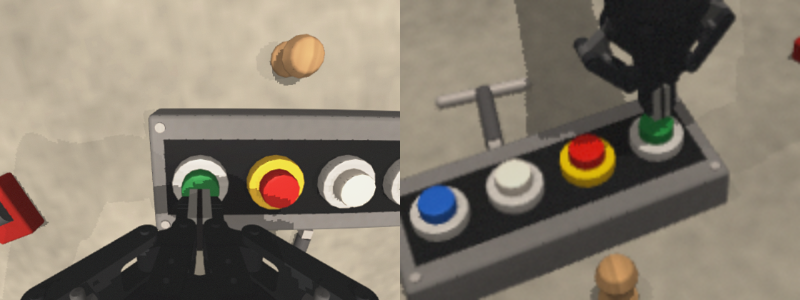

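The lever stayed released, and the fingertips stand centred over the green cap. Now I'll press in small steps.

```bash
python3 - <<'E'
from h import *
np.set_printoptions(precision=4,suppress=True)
g=[.5745,-.0800]
f0=np.array(robot.current_contact_force())
robot.line_to([*g,.089],velocity=.05)
for z in np.arange(.087,.0705,-.0015):
    h=robot.line_to([*g,z],velocity=.03,f_stop=8)
    p=robot.current_tool_pos(); f=np.array(robot.current_contact_force())-f0
    print(round(z,4),h,round(p[2],4),"depth",round(.086-p[2],4),f)
    if h or f[2]>6.5: break
robot.pause(.2); s=vision.grab_frame("scene")
p=robot.current_tool_pos(); print("held",round(.086-p[2],4),np.array(robot.current_contact_force())-f0)
robot.line_to([*g,.098],velocity=.06)
robot.line_to([*g,.18],velocity=.2)
s2=vision.grab_frame("scene"); print(robot.current_time_s(),blob(s2,"k",(380,192,408,220))[0])
cv2.imwrite("pics/c6.png",np.hstack([cv2.resize(i[200:350,150:350],(400,300)) for i in (s,s2)])[:,:,::-1])
cv2.imwrite("pics/s6.png",s2[:,:,::-1])
E
```

```text
0.087 False 0.0869 depth -0.0009 [ 0.2911  0.0736 -0.3979]
0.0855 False 0.0858 depth 0.0002 [-0.6504 -0.4007  0.8424]
0.084 False 0.0843 depth 0.0017 [-0.1073  0.1035  1.0529]
0.0825 False 0.0827 depth 0.0033 [0.0252 0.4849 2.7953]
0.081 False 0.0812 depth 0.0048 [-0.2897  0.5115  3.3603]
0.0795 False 0.0797 depth 0.0063 [ 1.3481 -0.2968  3.8283]
0.078 False 0.0782 depth 0.0078 [ 0.8969 -0.3074  4.3308]
0.0765 False 0.0781 depth 0.0079 [-1.7666  0.5173 11.6229]
held 0.008 [-2.6612  0.6314 10.9067]
19.025 [390.0963 204.    ]
```

View pics/c6.png

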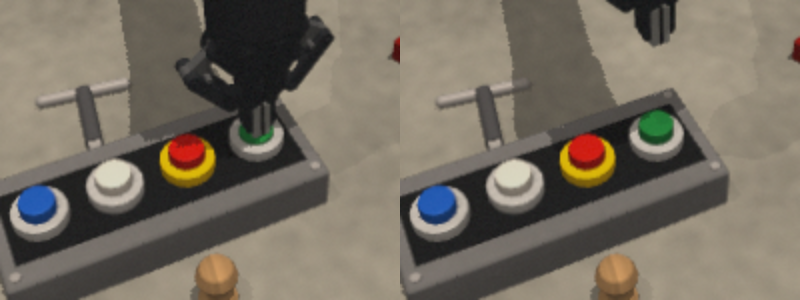

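View pics/s6.png

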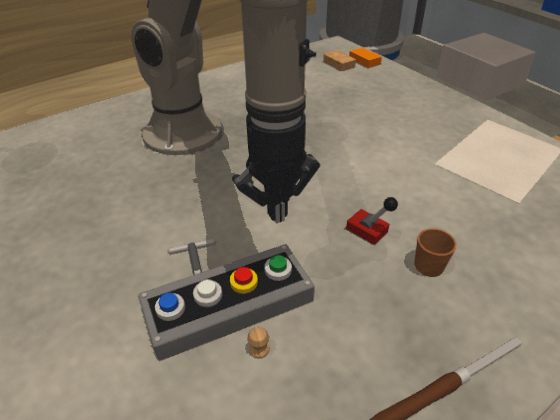

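The green button has sprung back to (278,263) and the lever ball is still at (390,204). The cup, finial and key are where they were, and the arm is clear of everything.

```bash
python3 -c "
from station import robot, workorder
print(robot.current_contact_force(),robot.current_time_s()); workorder.close_job()"
```

```text
[ 0.15424304  0.34345819 -0.22307277] 19.025
the job is handed in; nothing more can be done
```

I released the brake, then pressed the green start button fully in, let it spring back and withdrew. The job was handed in at about 19 s of the 38 s allowed.

- **Brake lever:** I pushed it away from the robot until it stopped, then pushed it again to be sure. It did not move under a further steady push of about 8 N, and the ball stayed at the same pixel (390,204) after I let go and through the button press.
- **Start button:** The fingers went down about 8 mm, the full travel. The force rose as the spring should, to 4.3 N at 7.8 mm. The last small step pushed against the bottom with about 11 N before I backed off, firmer than the 5 N needed.
- **Other objects:** By eye in the last picture, the other three buttons are out and the cup, finial and key have not moved. The arm is clear, with near-zero force on the tool.
- **Check that disagreed:** From the camera pictures the ball travelled about 70 mm, not the expected 77 mm, and the lever stopped a few mm earlier than I had calculated. I put this down to measurement error, because the lever stayed put under that push.

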